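Load the feed rack in queue order

ROBOT

A 6-joint arm with a two-finger parallel gripper is mounted at the origin on the work surface; the furniture and walls round the work are solid. World frame = base frame: x ahead of the robot, y to its left, z up, the work surface at z = 0. Lengths are in mm, angles in rad, forces in N, time in s.
With the tool pointing down it reaches from about 400 to 925 mm from the base axis. Payload 12.5 kg.
Tool frame: the origin (TCP) lies at the very end of the fingers, on their centre line; the grasp point (between the pads) lies 19 mm behind it; z points along the fingers, y is the line along which they close (so a half turn about z gives the same grasp; the last joint's range is limited). The gripper opens to 95 mm and grips with 3 to 60 N. Pads are 20 mm wide; open, the fingers measure 119 mm over their backs; the gripper's body (75 mm by 180 mm) begins 59 mm behind the grasp point.
Start: joints at [1.083, 0.491, 1.559, -0, 1.092, -0.106], TCP at [232.855, 580.022, 214.661] pointing down, gripper open.
Joint ranges: [-3.1, 3.1], [-0.84, 2.19], [0.05, 2.79], [-1.13, 4.28], [0.06, 2.93], [-2.69, 2.69]. Speed limits (rad/s): [2.22, 2.22, 2.79, 3.14, 3.14, 3.14].

INTERFACE

Orientations are given as [roll, pitch, yaw] about the fixed x, y, z axes, in that order (R = Rz(yaw) Ry(pitch) Rx(roll)).
In Python, from cell import state, imaging, env, spot_in, mark_of gives the robot as it stands. The module is installed in compiled form; this text tells all that it offers.
- The arm moves only by the tool step_arm, never from a script. Its argument "increments" is a list of rows, each an object with "slide": the shift along the tool's x, y, z in m, a list of three; "roll": the turn about the tool's z in rad. A call has 1 to 5 rows; each row is the pose to reach, as a shift and turn from the pose commanded when the call began, along the tool's axes at that moment; what a row does not reach only later rows make up. A row lasts 1/8 s, in which the tool goes at most 62.5 mm and 10.7 degrees, less where a joint would pass 70% of its speed; a pose out of reach is approached as far as the arm can. A call with a gripper value outside its range is refused whole. "fingers" is the opening, from 0 (shut) to 1 (fully open), set as the call begins (left out, the last holds). The fingers move at their own pace and stop on an object; the grip force is fixed at half the most. Time passes only in rows, so rows that repeat a pose let the fingers close. It gives the time, the measured TCP pose, the force, the opening and the grip force at its end, in the units of the state.
- state(): the state, without advancing time (a new reading comes with each control period).
- imaging.read_camera(name): name is "scene" or "top" or "wrist"; returns a dict with "color" (400x640x3 uint8, red, green, blue), "z_map" (400x640 float32, mm along the optical axis (not along the pixel's ray), 0 where there is no reading), "intrinsics" (3x3 intrinsics, pixels), "camera_from_world" (4x4, takes a point from world to camera coordinates). Camera axes: x right, y up, looking along -z (the intrinsics and any distortion apply to the point x, -y, -z); pixel columns grow to the right and rows downward; lengths in mm; the calibration is good to about 2 mm. The wrist camera is an equidistant fisheye: a pixel r from the principal point sees the ray r / f radians off the axis. A picture is of the moment at which its call begins.
- env.job_done(): hands the job in; it is judged then, once.
Trained networks look in the newest picture that a camera, given by its name, has taken for a name from the list of things; names that differ only in an ending like _2 or _b are one class to them, and where a whole thing is asked for, a point or a joint stands for the part that bears it (a point fixed in the world has none). Each returns a list of dicts, best first, with "confidence" (0 to 1); they miss things now and then, are a little off and sometimes report something else, mostly with a low value. They report only what shows in the picture. A call takes as long as a camera call. They do not tell look-alikes from the thing itself.
- spot_in(camera, target): "bbox" ([left, top, right, bottom] in pixels, round what is visible of it).
- mark_of(camera, target): "uv" ([column, row] in pixels: a listed point, or the origin of a listed thing).
The state is a dict: "t": time; "joints": joint angles; "qvel": joint speeds; "tau": joint torques, N m; "eef_pos": TCP position; "tcp_rot": TCP orientation; "ft_force": force on the tool from outside, world axes, zero at the start; "moment": the same for the moment, N m; "opening": opening from 0.0 (shut) to 1.0 (fully open); "grip_force": force on a finger pad.
Only numpy, scipy, OpenCV 4.12 (cv2) and the standard library are available. Lean on these libraries where they do the work, as an engineer would, in place of code of your own. Each camera call takes 0.05 s, during which the arm holds its last target. There are 200 camera calls.

TASK

Move the four samples from the open rack onto the rack with the upright end stop, one centred on each rubber pad, standing upright. The sample at the robot's left end of the open rack goes on the pad next to the end stop, and the others follow it in the order they stood in, left to right, so that the one from the right end stands farthest from the stop. Do not tip any sample over.

Things in the scene. Friction and masses are not known exactly. Their poses are not given: they have to be found in the camera images.
- relay: one of the four samples: plug-in relay with a pinkish core in a clear boxy case, 22 (x) x 28 (y) x 36 (z) mm. Loose, standing upright, under 0.25 kg. Origin: centre of its underside; z up.
- end_cap: one of the four samples: round black plastic end cap, a solid disc-like cylinder 32 mm across and 22 mm tall. Loose, standing upright, under 0.25 kg. Origin: centre of its underside; z up.
- bored_block: one of the four samples: mottled olive-yellow block with a round bore in its top, 46 x 46 x 46 mm. Loose, standing upright, under 0.25 kg. Origin: centre of its underside; z up.
- reel: one of the four samples: reel of solder standing on its flange (blue flanges, pale winding), 56 mm across the flanges and 40 mm tall. Loose, standing upright, under 0.25 kg. Origin: centre of its underside; z up.
- pad_relay: rubber pad on which sample 'relay' stands at the start (the four look alike). Fixed, 52 x 52 x 4 mm, on the 12 mm high bar of the open rack, top 16 mm above the worktop. Origin: centre of its underside; x across the rack, away from the robot; y along the rack, to the robot's left. The four are in a row along y, 68 mm apart. Either rack may be the nearer.
- pad_end_cap: rubber pad on which sample 'end_cap' stands at the start (the four look alike). Fixed, 52 x 52 x 4 mm, on the 12 mm high bar of the open rack, top 16 mm above the worktop. Origin: centre of its underside; x across the rack, away from the robot; y along the rack, to the robot's left. The four are in a row along y, 68 mm apart. Either rack may be the nearer.
- pad_bored_block: rubber pad on which sample 'bored_block' stands at the start (the four look alike). Fixed, 52 x 52 x 4 mm, on the 12 mm high bar of the open rack, top 16 mm above the worktop. Origin: centre of its underside; x across the rack, away from the robot; y along the rack, to the robot's left. The four are in a row along y, 68 mm apart. Either rack may be the nearer.
- pad_reel: rubber pad on which sample 'reel' stands at the start (the four look alike). Fixed, 52 x 52 x 4 mm, on the 12 mm high bar of the open rack, top 16 mm above the worktop. Origin: centre of its underside; x across the rack, away from the robot; y along the rack, to the robot's left. The four are in a row along y, 68 mm apart. Either rack may be the nearer.
- feed_rack: fixed aluminium bar with end stop, 64 (x) x 334 (y) x 12 mm, flat on the worktop; four fixed rubber pads 52 x 52 x 4 mm on it, centres at x = 0, y = +102, +34, -34, -102 mm, tops 16 mm above the worktop. One end has the end stop, the other a flat cover. Origin: centre of the underside; x away from the robot, y to its left. The open rack is a like bar without stop.
- end_stop: upright fixed steel plate, 60 mm wide across the rack, 5 mm thick, 50 mm high above the bar, with a 24 mm wide foot, at either end of the feed rack (y = +152 or -152 mm on it, 50 mm from the centre of the end pad). Origin: centre of its underside, on the bar, 12 mm above the worktop.
Mind the look-alikes: they are no part of the job. Several things have the shape of the reel; the one meant has the colours described above.

How it is judged:
By the outcome, as a careful person would: the job done as asked, in the order asked, and still so for the second after the job is handed in, with the robot touching nothing.
It also fails if it takes over 83 s, if anything falls off the work surface, if the arm or the gripper's body presses on something with over 40 N, if the wrist force passes 120 N, or if a joint passes its speed limit or range.

## Working session

There is one attempt and no reset: what is moved stays moved. The work goes in short steps, Python scripts to look and compute and a tool call to move; the robot and the scene stay as the last step left them, time stands still between calls to the robot, and variables do not carry over. Pictures are saved under pics/ and viewed, at most 14 in all, crops included, and the job is handed in when it is done.

Besides the shell and the picture viewer there is one more tool, called after "Emit:" as name([rows], argument=value, ...), one row to a line, values as JSON. step_arm: Moves the arm, as the interface text tells. Its arguments: {"type":"object","properties":{"increments":{"type":"array"},"fingers":{"type":"number"}},"required":["increments"]}

```bash
mkdir -p pics
cat > h.py <<'E'
import numpy as np, cv2
from cell import state, imaging, env, spot_in, mark_of
def world(im,u,v,z=None):
    K=np.array(im["intrinsics"]);T=np.linalg.inv(np.array(im["camera_from_world"]))
    r=np.array([(u-K[0,2])/K[0,0],-(v-K[1,2])/K[1,1],-1.])
    d=T[:3,:3]@r;o=T[:3,3]
    if z is None: return o+d*im["z_map"][int(v),int(u)]
    return o+d*((z-o[2])/d[2])
def save(im,n): cv2.imwrite("pics/"+n,cv2.cvtColor(im["color"],cv2.COLOR_RGB2BGR))
E
python3 - <<'E'
from h import *
np.set_printoptions(precision=1,suppress=True)
for c in("top","scene"):
    im=imaging.read_camera(c);save(im,c+"0.png")
    print(c,np.linalg.inv(np.array(im["camera_from_world"]))[:3].round(2).tolist())
    for n in("relay","end_cap","bored_block","reel","feed_rack","end_stop","pad_relay"):
        for f in (spot_in,mark_of):
            for r in f(c,n)[:5]:
                if "uv" in r: print(n,"uv",np.array(r["uv"]),round(r["confidence"],2),world(im,*r["uv"]))
                else:
                    b=r["bbox"];print(n,"box",np.array(b),round(r["confidence"],2),world(im,(b[0]+b[2])/2,(b[1]+b[3])/2))
s=state();print(s["t"],s["eef_pos"],s["tcp_rot"],s["opening"])
E
```

```text
top [[0.02, 0.99, -0.14, 428.59], [-1.0, 0.02, -0.03, -71.52], [-0.03, 0.14, 0.99, 971.66]]
relay box [322.3 158.3 338.8 173. ] 0.73 [627.7 -54.4  51.9]
relay box [296.5 219.2 413.2 260.5] 0.58 [ 456.8 -114.8   10.4]
relay uv [332.3 164.8] 0.56 [629.7 -58.5  52.2]
end_cap box [296.1 159.6 308.9 173. ] 0.53 [628.5  12.9  36.5]
end_cap uv [356.3 165.2] 0.74 [ 630.2 -114.8   48.9]
end_cap uv [301.8 168.5] 0.44 [623.1  14.4  36.9]
bored_block box [347.2 151.  370.1 179.6] 0.58 [ 630.3 -120.4   47.5]
bored_block uv [357.4 165.8] 0.85 [ 629.1 -117.5   47.5]
bored_block uv [329.4 166.2] 0.72 [626.4 -51.7  51.5]
bored_block uv [356.9 166.9] 0.65 [ 626.9 -116.4   45.3]
reel box [254.3 152.5 285.7 175.7] 0.82 [634.1  92.2  30.9]
reel uv [273.3 165.1] 0.98 [626.6  80.1  54.9]
reel uv [260.1 208. ] 0.71 [526.6 110.5  37.4]
feed_rack box [291.7 156.5 309.7 176.5] 0.29 [627.7  17.1  38.1]
feed_rack uv [355.  239.7] 0.87 [ 457.1 -115.    12.4]
end_stop box [284.1 219.6 297.2 243.8] 0.48 [471.3  34.3  55.1]
end_stop uv [290.2 231.8] 0.77 [471.   35.3  55.1]
pad_relay box [319.1 155.9 340.7 179.5] 0.
[... 499 characters left out ...]
12.3 -130.3   23. ]
bored_block uv [378.9 211. ] 0.59 [ 611.2 -130.5   39.9]
reel box [285.5 149.3 311.6 179.9] 0.63 [611.8  64.3  52. ]
reel box [235.9 168.9 267.7 206. ] 0.57 [514.5 100.2  37. ]
reel uv [300.1 170.6] 0.63 [615.9  64.6  34.2]
reel uv [248.9 192. ] 0.61 [508.5 103.6  27.5]
feed_rack box [245.8 217.3 405.8 344.5] 0.72 [ 441.8 -143.3   12.6]
feed_rack uv [322.4 269.4] 0.96 [ 457.8 -123.    11.8]
end_stop box [245.5 196.5 277.6 231.5] 0.9 [473.9  33.8  35.3]
end_stop uv [264.  218.9] 0.66 [477.   32.3  21.5]
pad_relay box [333.1 193.1 360.9 210.5] 0.78 [618.3 -53.5  14.1]
pad_relay uv [350.3 198.8] 0.6 [618.5 -60.8  25.8]
1.5 [232.8 580.  214.7] [3.1 0.  2.8] 0.9996320710947986
```

Run:
```python
import cv2
for n,(a,b,c,d) in {"top":(230,130,430,280),"scene":(220,130,420,350)}.items():
    i=cv2.imread(f"pics/{n}0.png")[b:d,a:c]
    cv2.imwrite(f"pics/{n}0c.png",cv2.resize(i,None,fx=4 if n=="top" else 2.7,fy=4 if n=="top" else 2.7,interpolation=cv2.INTER_CUBIC))
```

```text
(no output)
```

View pics/top0c.png

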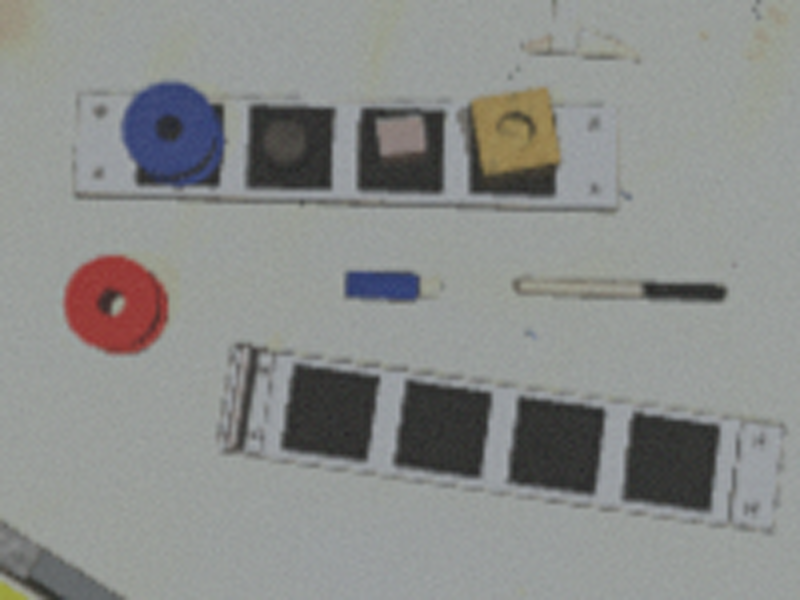

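View pics/scene0c.png

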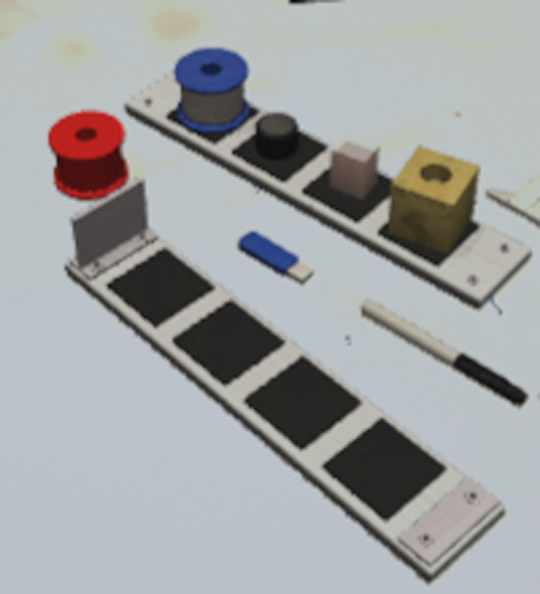

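View pics/scene0.png

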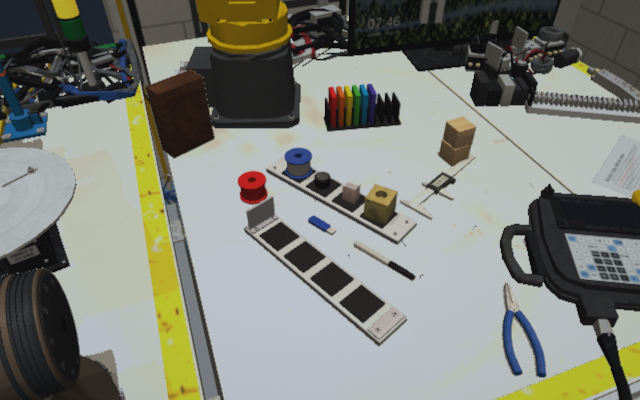

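The top crop (4x, offset 230,130) shows the open rack as the farther one. From left to right it holds the blue reel (272,163), black end cap (301,166), pink relay (330,164) and olive block (359,163).

The feed rack is nearer, with its stop at the left end (290,231). The look-alikes are the red reel at (258,206), the brown cubes at scene (458,140) and the brown drum at scene (40,320). By its blue flanges and pale winding, the reel to take is the one on the open rack.

The order from the stop is reel, end cap, relay, block.

```bash
cat >> h.py <<'E'
def wworld(im,u,v,z):   # fisheye ray to plane z
    K=np.array(im["intrinsics"]);T=np.linalg.inv(np.array(im["camera_from_world"]))
    a=np.array([(u-K[0,2])/K[0,0],(v-K[1,2])/K[1,1]]);t=np.linalg.norm(a)+1e-12
    r=np.array([a[0]/t*np.sin(t),-a[1]/t*np.sin(t),-np.cos(t)])
    d=T[:3,:3]@r;o=T[:3,3];return o+d*((z-o[2])/d[2])
def wpix(im,p):
    K=np.array(im["intrinsics"]);c=np.array(im["camera_from_world"])@np.append(p,1)
    q=np.array([c[0],-c[1]]);n=np.linalg.norm(q);t=np.arctan2(n,-c[2])
    return K[:2,2]+q/n*t*np.array([K[0,0],K[1,1]])
def rect(mask,im,z,f):  # largest blobs -> world centre, size, angle
    out=[]
    cs,_=cv2.findContours(mask.astype(np.uint8),cv2.RETR_EXTERNAL,cv2.CHAIN_APPROX_NONE)
    for c in cs:
        if cv2.contourArea(c)<60: continue
        p=np.array([f(im,*q[0],z)[:2] for q in c],np.float32)
        (x,y),s,a=cv2.minAreaRect(p);out.append((round(x,1),round(y,1),np.round(s,1).tolist(),round(a,1),np.round(c.mean((0,1))).tolist()))
    return out
E
python3 - <<'E'
from h import *
im=imaging.read_camera("top");g=im["color"].astype(int);R,G,B=g[...,0],g[...,1],g[...,2]
roi=np.zeros(R.shape,bool);roi[145:265,245:420]=1
for n,m,z in(("pad",(g.max(2)<80),16),("block",(R-B>40),62),("reel",(B-R>40),56),("relay",(R-B>8)&(R-G>12)&(R-B<40),52)):
    print(n,*rect(m&roi,im,z,world),sep="\n ")
s=state();print({k:np.round(v,4).tolist() for k,v in s.items()})
im=imaging.read_camera("wrist");save(im,"w0.png");print(np.array(im["intrinsics"]),np.linalg.inv(np.array(im["camera_from_world"])).round(3))
E
```

```text
pad
 (446.6, -214.9, [50.2, 49.6], 83.0, [397.0, 245.0])
 (455.2, -147.8, [50.3, 49.7], 83.0, [369.0, 241.0])
 (463.3, -80.4, [49.8, 49.6], 82.9, [340.0, 237.0])
 (471.8, -13.0, [50.2, 49.5], 83.0, [312.0, 232.0])
 (628.8, -119.1, [53.8, 44.4], 86.6, [355.0, 172.0])
 (632.2, -52.4, [49.7, 48.9], 0.8, [330.0, 166.0])
 (632.5, 15.9, [47.4, 49.2], 0.8, [302.0, 166.0])
block
 (529.8, 109.7, [53.3, 58.3], 1.0, [258.0, 206.0])
 (634.0, -119.1, [44.3, 45.0], 10.4, [359.0, 162.0])
reel
 (543.5, -43.1, [37.7, 12.8], 85.7, [325.0, 201.0])
 (630.5, 81.6, [61.6, 52.5], 28.0, [275.0, 165.0])
relay
{'t': 1.55, 'joints': [1.0834, 0.4909, 1.5589, -0.0, 1.0917, -0.1056], 'qvel': [-0.0011, 0.0016, 0.002, -0.0007, -0.0009, 0.0004], 'tau': [-0.0018, -61.2488, -25.8408, 0.0692, 0.0448, -0.0], 'eef_pos': [232.8641, 580.004, 214.6368], 'tcp_rot': [3.1416, 0.0, 2.7598], 'ft_force': [0.1579, 0.0326, -0.281], 'moment': [-0.0568, 0.0349, -0.0383], 'grip_force': 0.0, 'opening': 1.0017}
[[309.70691629   0.         321.76488412]
 [  0.         309.70691629 197.21284244]
 [  0.           0.           1.        ]] [[ 3.73000e-01 -8.94000e-01 -2.49000e-01  1.63668e+02]
 [ 9.28000e-01  3.60000e-01  9.90000e-02  6.08691e+02]
 [ 1.00000e-03 -2.68000e-01  9.63000e-01  3.85014e+02]
 [ 0.00000e+00  0.00000e+00  0.00000e+00  1.00000e+00]]
```

Run:
```python
from h import *
for c in("scene","top"):
    im=imaging.read_camera(c);v,u=np.mgrid[0:400:4,0:640:4]
    P=np.array([world(im,a,b) for a,b in zip(u.ravel(),v.ravel())]);P=P[(im["z_map"][::4,::4].ravel()>0)]
    a=np.array([233,580.]);d=np.array([367,-600.]);L=np.hypot(*d);d/=L
    t=(P[:,:2]-a)@d;n=abs((P[:,0]-a[0])*d[1]-(P[:,1]-a[1])*d[0])
    k=(t>-50)&(t<L+100)&(n<180)&(P[:,2]>70);print(c,k.sum());print(P[k][:40].round(0).tolist())
```

```text
scene 365
[[361.0, 709.0, 168.0], [357.0, 706.0, 161.0], [354.0, 710.0, 152.0], [361.0, 707.0, 150.0], [350.0, 709.0, 144.0], [357.0, 707.0, 142.0], [353.0, 706.0, 134.0], [551.0, 382.0, 159.0], [558.0, 378.0, 157.0], [562.0, 369.0, 158.0], [567.0, 363.0, 158.0], [572.0, 356.0, 158.0], [578.0, 350.0, 158.0], [581.0, 340.0, 160.0], [589.0, 337.0, 158.0], [595.0, 332.0, 157.0], [356.0, 702.0, 124.0], [525.0, 388.0, 158.0], [531.0, 383.0, 157.0], [534.0, 373.0, 159.0], [541.0, 369.0, 158.0], [545.0, 360.0, 159.0], [551.0, 355.0, 158.0], [557.0, 349.0, 158.0], [563.0, 344.0, 157.0], [566.0, 335.0, 158.0], [574.0, 333.0, 156.0], [584.0, 333.0, 152.0], [354.0, 706.0, 114.0], [511.0, 382.0, 157.0], [515.0, 374.0, 158.0], [518.0, 365.0, 160.0], [525.0, 361.0, 158.0], [531.0, 355.0, 158.0], [536.0, 348.0, 158.0], [538.0, 338.0, 160.0], [548.0, 339.0, 156.0], [557.0, 339.0, 152.0], [566.0, 337.0, 149.0], [574.0, 336.0, 146.0]]
top 511
[[586.0, 344.0, 158.0], [586.0, 336.0, 158.0], [589.0, 334.0, 144.0], [592.0, 332.0, 130.0], [576.0, 359.0, 161.0], [577.0, 350.0, 162.0], [577.0, 342.0, 161.0], [577.0, 335.0, 158.0], [581.0, 335.0, 140.0], [584.0, 335.0, 123.0], [588.0, 334.0, 105.0], [591.0, 333.0, 87.0], [568.0, 375.0, 161.0], [568.0, 367.0, 161.0], [568.0, 360.0, 159.0], [568.0, 350.0, 161.0], [568.0, 341.0, 162.0], [570.0, 337.0, 153.0], [573.0, 337.0, 136.0], [575.0, 334.0, 123.0], [579.0, 334.0, 103.0], [582.0, 334.0, 84.0], [559.0, 384.0, 159.0], [560.0, 376.0, 159.0], [559.0, 365.0, 163.0], [560.0, 358.0, 160.0], [560.0, 350.0, 160.0], [560.0, 340.0, 161.0], [562.0, 337.0, 151.0], [564.0, 336.0, 135.0], [567.0, 336.0, 118.0], [570.0, 335.0, 101.0], [574.0, 336.0, 78.0], [551.0, 383.0, 160.0], [551.0, 375.0, 159.0], [551.0, 365.0, 161.0], [552.0, 359.0, 157.0], [551.0, 348.0, 162.0], [552.0, 341.0, 159.0], [553.0, 337.0, 150.0]]
```

Emit:
step_arm([
  {"slide": [-0.05,-0.035,-0.012],"roll": 0.1},
  {"slide": [-0.1,-0.07,-0.024],"roll": 0.2},
  {"slide": [-0.15,-0.105,-0.036],"roll": 0.3},
  {"slide": [-0.2,-0.14,-0.048],"roll": 0.4},
  {"slide": [-0.25,-0.18,-0.06],"roll": 0.5},
])

```text
t: 2.33
eef_pos: [397.4, 320.4, 274.7]
tcp_rot: [3.141, 0.0, 2.257]
ft_force: [1.7, 0.4, 0.3]
opening: 1.001
grip_force: 0.0
```

```bash
cat > go.py <<'E'
import sys,numpy as np
from cell import state
def slide(x,y,z,yaw,p=None,w=None):
    s=state();p=s["eef_pos"] if p is None else p;w=s["tcp_rot"][2] if w is None else w
    d=np.array([x,y,z])-p;c,n=np.cos(w),np.sin(w)
    r=-(yaw-w);r=(r+np.pi)%(2*np.pi)-np.pi
    return [round(float(v)/1000,4) for v in(c*d[0]+n*d[1],n*d[0]-c*d[1],-d[2])],round(float(r),3)
if __name__=="__main__":
    s=state();print(round(s["t"],2),np.round(s["eef_pos"],1),np.round(s["tcp_rot"],3),round(s["opening"],2),round(s["grip_force"],1))
    # each arg x,y,z,yaw (chained call by call)
    p=w=None
    for a in sys.argv[1:]:
        v=[float(k) for k in a.split(",")];print(*slide(*v,p,w));p=np.array(v[:3]);w=v[3]
E
python3 go.py 600,-20,280,1.571
```

```text
2.33 [397.4 320.4 274.7] [3.141 0.    2.257] 1.0 0.0
[-0.3918, -0.0588, -0.0053] 0.686
```

Emit:
step_arm([
  {"slide": [-0.06,-0.009,-0.002],"roll": 0.14},
  {"slide": [-0.12,-0.018,-0.004],"roll": 0.28},
  {"slide": [-0.18,-0.027,-0.005],"roll": 0.42},
  {"slide": [-0.24,-0.036,-0.005],"roll": 0.56},
  {"slide": [-0.3,-0.045,-0.005],"roll": 0.686},
])

```text
t: 2.95
eef_pos: [553.3, 60.0, 279.4]
tcp_rot: [3.141, -0.0, 1.569]
ft_force: [-0.3, 0.6, -0.3]
opening: 1.0
grip_force: 0.0
```

Emit:
step_arm([
  {"slide": [-0.05,0.06,0.0],"roll": 0},
  {"slide": [-0.08,0.1,0.0],"roll": 0},
  {"slide": [-0.08,0.1,0.0],"roll": 0},
])

```text
t: 3.32
eef_pos: [654.7, -20.5, 277.7]
tcp_rot: [-3.141, 0.0, 1.571]
ft_force: [-0.3, 0.7, -0.6]
opening: 1.004
grip_force: 0.0
```

```bash
python3 go.py 630,82,150,1.571
python3 - <<'E'
from h import *
im=imaging.read_camera("wrist");save(im,"w1.png")
for n in("relay","end_cap","bored_block","reel"):
    print(n,*[(np.round(r["uv"],1).tolist(),round(r["confidence"],2),wworld(im,*r["uv"],16).round(1)[:2].tolist()) for r in mark_of("wrist",n)[:3]])
E
```

```text
3.33 [654.7 -20.5 277.7] [-3.141  0.     1.571] 1.0 0.0
[0.1025, -0.0247, 0.1277] -0.0
relay ([307.9, 185.6], 0.9, [635.4, -47.0])
end_cap ([303.9, 141.9], 0.81, [630.4, 15.7]) ([305.8, 140.2], 0.45, [633.1, 18.1])
bored_block ([307.7, 235.6], 0.89, [634.1, -124.4])
reel ([239.6, 74.2], 0.87, [540.2, 114.6]) ([201.9, 131.0], 0.61, [480.7, 35.9]) ([305.8, 94.0], 0.58, [633.5, 82.7])
```

View pics/w1.png

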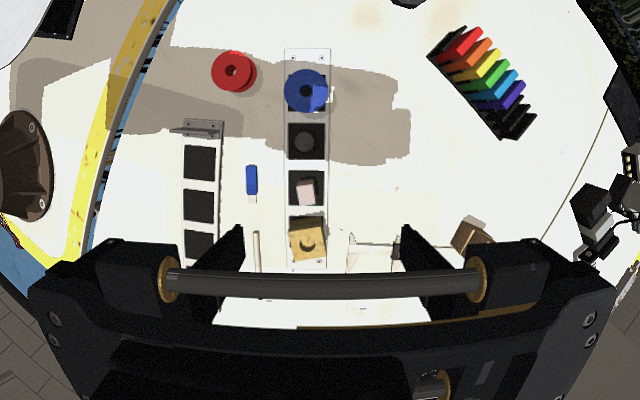

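The wrist view shows the reel at (306,91), end cap at (304,140), relay at (307,190) and block at (308,240), which agrees with the top view. The red reel at (234,70) is to be left alone. Next I measure the sample centres more finely from here.

Run:
```python
from h import *
im=imaging.read_camera("wrist");g=im["color"].astype(int);R,G,B=g[...,0],g[...,1],g[...,2]
def roi(a,b,c,d):
    m=np.zeros(R.shape,bool);m[b:d,a:c]=1;return m
for n,m,z in(("pads_feed",(g.max(2)<70)&roi(178,140,222,255),16),("pads_open",(g.max(2)<62)&roi(283,70,330,272),16),
  ("reel",(B-R>40)&roi(270,60,335,120),56),("block",(R-B>50)&roi(280,205,335,270),62),("relay",(R-G>12)&(g.min(2)>70)&roi(290,165,325,212),52)):
    print(n,*rect(m,im,z,wworld),sep="\n ")
# end cap: bright-normalised crop
c=im["color"][60:270,275:340];cv2.imwrite("pics/w1c.png",cv2.resize(np.clip(c[...,::-1].astype(float)*1.8,0,255).astype(np.uint8),None,fx=2.8,fy=2.8,interpolation=cv2.INTER_CUBIC))
cap=(g.max(2)>48)&(g.max(2)<90)&roi(291,126,320,155)
print("cap",*rect(cap,im,38,wworld));print(g[140,288:322].max(1),g[124:160,304].max(1))
```

```text
pads_feed
 (465.0, -116.9, [93.1, 61.3], 83.6, [209.0, 236.0])
 (465.0, -78.3, [51.3, 49.9], 82.6, [200.0, 207.0])
 (472.8, -11.0, [50.3, 50.9], 82.9, [202.0, 164.0])
pads_open
 (622.7, -96.5, [46.0, 19.7], 27.4, [301.0, 222.0])
 (632.1, -50.5, [48.5, 47.9], 0.2, [307.0, 189.0])
 (633.5, 16.9, [49.7, 50.8], 89.8, [308.0, 143.0])
 (633.3, 87.6, [14.7, 15.9], 44.3, [308.0, 93.0])
reel
 (635.3, 84.2, [53.8, 55.3], 89.6, [308.0, 94.0])
block
 (635.2, -117.4, [46.1, 46.0], 10.4, [309.0, 245.0])
relay
 (634.6, -48.1, [20.4, 27.4], 8.7, [308.0, 195.0])
cap (631.8, 18.5, [24.2, 24.0], 89.9, [306.0, 144.0])
[171 149  45  23  23  32  28  25  25  35  57  64  56  53  62  60  60  61
  60  63  62  59  58  58  58  55  49  31  26  28  11  23  27  21] [165 140  16  28  23  16  29  15   8  17  30  53  65  68  60  60  60  61
  64  61  59  62  62  58  63  63  60  63  65  67  25  23  32  33  28  29]
```

View pics/w1c.png

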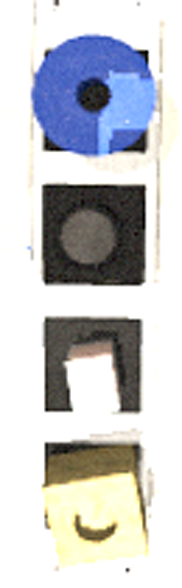

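Emit:
step_arm([
  {"slide": [0.04,-0.008,0.045],"roll": 0},
  {"slide": [0.08,-0.016,0.09],"roll": 0},
  {"slide": [0.1035,-0.0202,0.14],"roll": 0},
  {"slide": [0.1035,-0.0202,0.17],"roll": 0},
  {"slide": [0.1035,-0.0202,0.17],"roll": 0},
])

```text
t: 4.25
eef_pos: [630.9, 86.6, 107.9]
tcp_rot: [-3.138, 0.0, 1.575]
ft_force: [0.1, 0.5, -0.1]
opening: 1.001
grip_force: 0.0
```

```bash
python3 go.py 634.5,83,28,1.571
python3 - <<'E'
from h import *
im=imaging.read_camera("wrist");c=im["color"];cv2.imwrite("pics/w2.png",c[...,::-1])
E
```

```text
4.25 [630.9  86.6 107.9] [-3.138  0.     1.575] 1.0 0.0
[-0.0036, 0.0036, 0.0799] 0.004
```

View pics/w2.png

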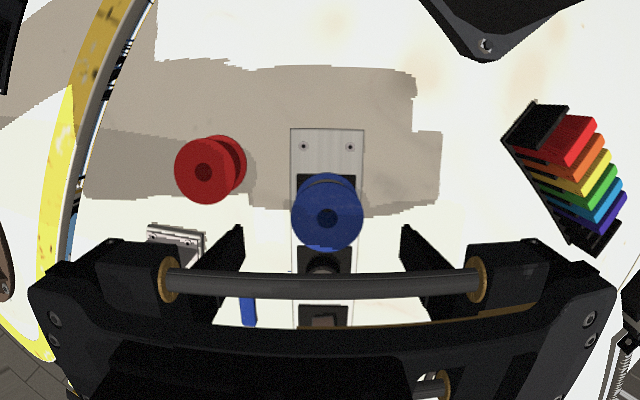

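The wrist view shows the blue reel's top flange centred near (327,218), a little right of centre between the fingers.

Run:
```python
from h import *
im=imaging.read_camera("wrist");g=im["color"].astype(int)
m=((g[...,2]-g[...,0]>25)).astype(np.uint8);m[:165]=0;m[255:]=0;m[:,:280]=0;m[:,375:]=0
c=max(cv2.findContours(m,cv2.RETR_EXTERNAL,cv2.CHAIN_APPROX_NONE)[0],key=cv2.contourArea)[:,0]
c=c[c[:,1]>205]   # lower arc: top flange
p=np.array([wworld(im,*q,56)[:2] for q in c])
A=np.c_[2*p,np.ones(len(p))];s=np.linalg.lstsq(A,(p**2).sum(1),rcond=None)[0];print(s[:2],np.sqrt(s[2]+s[0]**2+s[1]**2))
s=state();print(s["eef_pos"],s["tcp_rot"],s["qvel"])
```

```text
[635.22253362  83.85230258] 27.17640050509252
[632.60331348  85.95037816 110.61382987] [ 3.14000649e+00 -1.26762968e-04  1.57423027e+00] [-0.00960595 -0.01536593 -0.01084391  0.00204178 -0.00190472 -0.00078552]
```

Emit:
step_arm([
  {"slide": [-0.0025,0.002,0.03],"roll": 0},
  {"slide": [-0.0025,0.002,0.06],"roll": 0},
  {"slide": [-0.0025,0.002,0.08],"roll": 0},
  {"slide": [-0.0025,0.002,0.08],"roll": 0},
  {"slide": [-0.0025,0.002,0.08],"roll": 0},
])

```text
t: 4.97
eef_pos: [635.0, 83.2, 30.5]
tcp_rot: [3.14, -0.0, 1.574]
ft_force: [-0.9, 0.3, -0.5]
opening: 1.002
grip_force: 0.0
```

```bash
python3 go.py 634.7,83,28,1.571
```

```text
4.97 [635.   83.2  30.5] [ 3.14  -0.     1.574] 1.0 0.0
[-0.0002, -0.0003, 0.0025] 0.003
```

Emit:
step_arm([
  {"slide": [0,0,0.0],"roll": 0},
  {"slide": [0,0,0.0],"roll": 0},
  {"slide": [0,0,0.0],"roll": 0},
  {"slide": [0,0,0.0],"roll": 0},
  {"slide": [0,0,0.0],"roll": 0},
], fingers=0.0)

```text
t: 5.6
eef_pos: [634.3, 83.2, 29.2]
tcp_rot: [3.142, -0.0, 1.574]
ft_force: [0.2, 0.2, 1.3]
opening: 0.582
grip_force: 30.0
```

```bash
python3 go.py 635,83,100,1.574 472.3,-12,100,1.449 472.3,-12,32,1.449
```

```text
5.6 [634.3  83.2  29.2] [ 3.142 -0.     1.574] 0.58 30.0
[-0.0002, 0.0007, -0.0708] -0.0
[-0.0945, -0.163, -0.0] 0.125
[0.0, 0.0, 0.068] 0.0
```

Emit:
step_arm([
  {"slide": [0,0,-0.03],"roll": 0},
  {"slide": [0,0,-0.07],"roll": 0},
  {"slide": [-0.025,-0.042,-0.08],"roll": 0.04},
  {"slide": [-0.05,-0.084,-0.08],"roll": 0.08},
  {"slide": [-0.075,-0.126,-0.08],"roll": 0.125},
])

```text
t: 6.22
eef_pos: [507.0, 7.3, 109.3]
tcp_rot: [3.141, -0.0, 1.448]
ft_force: [0.3, -1.2, -1.9]
opening: 0.58
grip_force: 30.0
```

Emit:
step_arm([
  {"slide": [-0.0185,-0.038,0],"roll": 0},
  {"slide": [-0.0145,-0.0385,0.0],"roll": 0},
  {"slide": [-0.0145,-0.0385,0.02],"roll": 0},
  {"slide": [-0.0145,-0.0385,0.04],"roll": 0},
  {"slide": [-0.0145,-0.0385,0.04],"roll": 0},
])

```text
t: 6.85
eef_pos: [468.5, -1.6, 68.3]
tcp_rot: [-3.14, -0.0, 1.449]
ft_force: [-0.5, -0.5, -0.8]
opening: 0.583
grip_force: 30.0
```

```bash
python3 go.py 472.3,-12,30,1.449
python3 - <<'E'
from h import *
im=imaging.read_camera("wrist");save(im,"w3.png")
E
```

```text
6.85 [468.5  -1.6  68.3] [-3.14  -0.     1.449] 0.58 30.0
[-0.0098, 0.005, 0.0383] 0.0
```

View pics/w3.png

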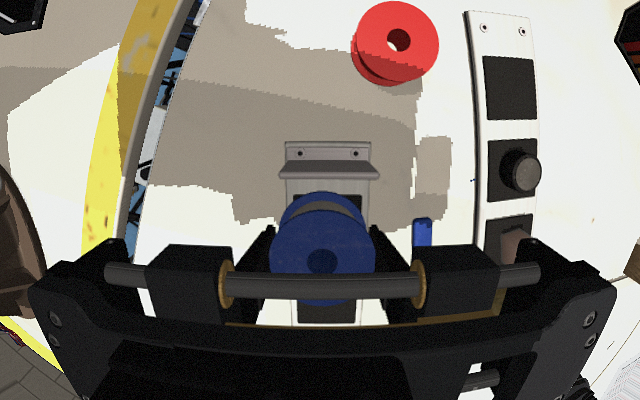

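The reel is held at about (322,250), over the pad below the stop at (328,165). It needs to go about 10 mm away from the stop, then I check before the descent.

Emit:
step_arm([
  {"slide": [-0.0098,0.005,0.02],"roll": 0},
  {"slide": [-0.0098,0.005,0.028],"roll": 0},
  {"slide": [-0.0098,0.005,0.028],"roll": 0},
  {"slide": [-0.0098,0.005,0.028],"roll": 0},
])

```text
t: 7.4
eef_pos: [472.5, -12.0, 41.7]
tcp_rot: [3.141, -0.0, 1.449]
ft_force: [-0.8, -0.9, -0.8]
opening: 0.583
grip_force: 30.0
```

```bash
python3 go.py 472.3,-12,30,1.449; sleep 0
python3 - <<'E'
from h import *
im=imaging.read_camera("wrist");g=im["color"].astype(int)
m=g.max(2)<62;m[:185]=0;m[340:]=0;m[:,:275]=0;m[:,385:]=0
save(im,"w4.png");print(state()["eef_pos"])
E
```

```text
7.4 [472.5 -12.   41.7] [ 3.141 -0.     1.449] 0.58 30.0
[-0.0, -0.0002, 0.0117] 0.0
[472.45605814 -12.02734205  41.71892924]
```

Emit:
step_arm([
  {"slide": [0,0,0.006],"roll": 0},
  {"slide": [0,0,0.0115],"roll": 0},
  {"slide": [0,0,0.012],"roll": 0},
  {"slide": [0,0,0.012],"roll": 0},
  {"slide": [0,0,0.012],"roll": 0},
])

```text
t: 8.07
eef_pos: [472.2, -12.2, 29.0]
tcp_rot: [-3.141, -0.0, 1.449]
ft_force: [-0.6, 0.1, -2.1]
opening: 0.578
grip_force: 30.0
```

Emit:
step_arm([
  {"slide": [0,0,0.0],"roll": 0},
  {"slide": [0,0,0.0],"roll": 0},
  {"slide": [0,0,0.0],"roll": 0},
], fingers=0.85)

```text
t: 8.45
eef_pos: [472.3, -12.3, 29.2]
tcp_rot: [3.142, -0.0, 1.449]
ft_force: [0.5, -0.5, 1.7]
opening: 0.824
grip_force: 0.0
```

Emit:
step_arm([
  {"slide": [0,0,-0.02],"roll": 0},
  {"slide": [0,0,-0.06],"roll": 0},
  {"slide": [0,0,-0.12],"roll": 0},
  {"slide": [-0.02,0.04,-0.15],"roll": 0},
  {"slide": [-0.02,0.04,-0.15],"roll": 0},
])

```text
t: 9.07
eef_pos: [512.1, -38.2, 181.4]
tcp_rot: [3.136, 0.0, 1.448]
ft_force: [-1.4, 0.6, -1.7]
opening: 0.847
grip_force: 0.0
```

```bash
cat > chk.py <<'E'
from h import *
import sys
im=imaging.read_camera("top");g=im["color"].astype(int);R,G,B=g[...,0],g[...,1],g[...,2]
roi=np.zeros(R.shape,bool);roi[145:265,245:420]=1
for n,m,z in(("pad",(g.max(2)<80),16),("block",(R-B>40),62),("reel",(B-R>40),56),("relay",(R-G>10)&(R-B<40)&(R>110),52)):
    print(n,*rect(m&roi,im,z,world),sep="\n ")
cv2.imwrite("pics/"+sys.argv[1],cv2.resize(im["color"][140:270,240:420,::-1],None,fx=4,fy=4,interpolation=cv2.INTER_CUBIC))
E
python3 chk.py t1.png; python3 go.py 632.5,17,60,1.571
```

```text
pad
 (446.6, -214.5, [49.4, 48.9], 83.0, [397.0, 245.0])
 (455.0, -147.6, [49.4, 49.4], 83.0, [369.0, 241.0])
 (524.0, 5.5, [247.9, 321.6], 75.2, [319.0, 205.0])
block
 (634.7, -118.8, [44.4, 45.0], 9.5, [359.0, 160.0])
reel
relay
 (424.2, -78.8, [28.2, 27.3], 85.5, [340.0, 253.0])
 (581.2, -18.9, [125.7, 26.2], 75.2, [314.0, 186.0])
9.12 [510.  -37.4 179.6] [3.14  0.    1.448] 0.85 0.0
[0.069, 0.1149, 0.1196] -0.123
```

View pics/t1.png

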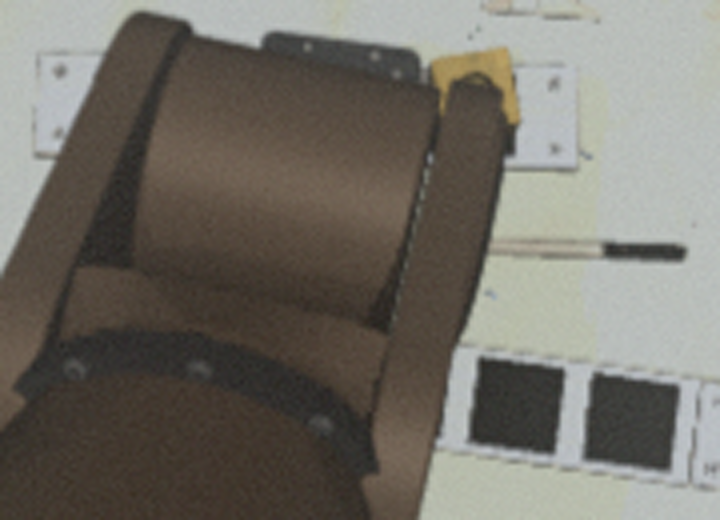

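The top view is blocked by the arm, so I check with the wrist camera.

```bash
cat > wc.py <<'E'
from h import *
def circ(im,mask,z):
    c=max(cv2.findContours(mask.astype(np.uint8),cv2.RETR_EXTERNAL,cv2.CHAIN_APPROX_NONE)[0],key=cv2.contourArea)[:,0]
    p=np.array([wworld(im,*q,z)[:2] for q in c]);w=np.ones(len(p),bool)
    for _ in range(6):
        A=np.c_[2*p[w],np.ones(w.sum())];s=np.linalg.lstsq(A,(p[w]**2).sum(1),rcond=None)[0];r=np.sqrt(s[2]+s[0]**2+s[1]**2)
        e=abs(np.hypot(*(p-s[:2]).T)-r);w=e<max(1.5,np.median(e))
    return s[:2].round(1),r.round(1)
def near(im,x,y,z,h):  # pixel roi around a world point
    q=np.array([wpix(im,np.array([x+a,y+b,z])) for a in(-h,h) for b in(-h,h)]);m=np.zeros((400,640),bool)
    a,b=np.clip(q.min(0),0,None).astype(int),q.max(0).astype(int);m[a[1]:b[1],a[0]:b[0]]=1;return m,a,b
E
python3 - <<'E'
from wc import *
im=imaging.read_camera("wrist");save(im,"w5.png");g=im["color"].astype(int)
m,a,b=near(im,472,-12,56,40);print(a,b,circ(im,m&(g[...,2]-g[...,0]>25),56))
for p in((632,17),(464,-79)):
    m,a,b=near(im,*p,16,36);print(a,b,*rect(m&(g.max(2)<62),im,16,wworld))
print(g[a[1]:b[1],a[0]:b[0]].shape, state()["eef_pos"])
E
```

```text
[232 124] [324 214] (array([473.8,  -9.6]), np.float64(28.0))
[389  89] [454 157] (632.1, 17.0, [50.8, 50.9], 89.5, [423.0, 123.0])
[249 188] [320 253] (420.2, -94.9, [35.4, 7.5], 78.1, [251.0, 239.0]) (463.2, -78.2, [50.7, 49.5], 83.0, [285.0, 222.0])
(65, 71, 3) [508.90187765 -36.90643468 178.6491503 ]
```

View pics/w5.png

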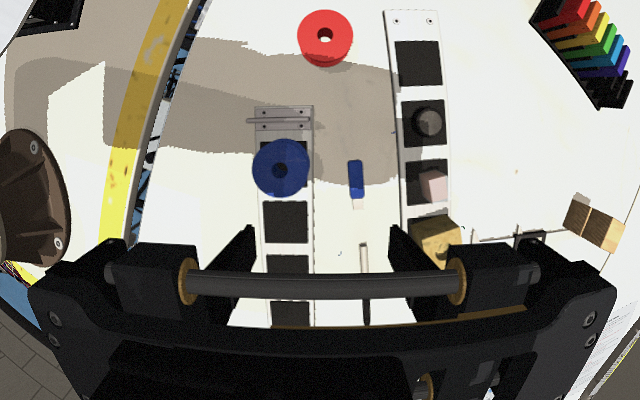

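The reel stands upright on the pad by the stop, with its top at (280,168), about 1 mm off centre. The end cap at (430,121), relay at (433,184) and block at (436,240) are untouched. Next is the end cap.

```bash
python3 go.py 631,16.3,60,1.571
python3 - <<'E'
from wc import *
im=imaging.read_camera("wrist");g=im["color"].astype(int)
m,a,b=near(im,631,17,38,22);v=cv2.GaussianBlur(im["color"].max(2),(3,3),0)
print(circ(im,m&(v>44)&(v<110),38))
print(v[a[1]:b[1]:2,a[0]:b[0]:2])
E
```

```text
9.18 [508.9 -36.9 178.6] [-3.141 -0.     1.448] 0.85 0.0
[0.0677, 0.1147, 0.1186] -0.123
(array([634. ,  12.8]), np.float64(18.3))
[[ 70  67  63  62  57  54  45  41  40  49  44  39  40  41  42  41  42  40
   70 225 232]
 [ 46  48  46  46  47  46  45  46  44  45  44  45  45  45  47  47  45  44
   68 217 234]
 [ 45  46  49  48  48  45  42  39  36  33  35  36  44  45  44  46  45  44
   59 209 234]
 [ 45  47  46  46  44  40  26  22  18  21  31  32  32  39  42  45  44  43
   50 197 235]
 [ 44  46  47  46  36  19  13  14  28  37  45  54  50  42  35  38  46  44
   42 187 236]
 [ 45  45  47  33  16  13  17  34  50  75  93  99  99  92  69  43  40  44
   44 179 236]
 [ 46  45  45  15   8  14  31  50  85 104 110 109 108 110 102  78  43  42
   44 172 236]
 [ 42  46  34  12  14  25  44  77 103 105 108 106 109 111 102  98  73  38
   40 162 237]
 [ 32  38  20   8  16  33  61  98 101 105 106 107 108 105 102 100  90  50
   41 150 238]
 [ 26  26  16  12  19  38  67  98  92 106 114 106 106 103  99  97  94  69
   38 134 239]
 [ 25  25  12  13  11  25  48  65  70  91 105 106 107 101 100  98  97  76
   39
[... 289 characters left out ...]
5  15  12  12  20  46  66  66  66 100 106 101  97  94  74  45
   42  87 230]
 [ 26  29  27  23  11   9  19  23  50  67  67  97 106 100  95  82  50  43
   46  84 227]
 [ 25  25  23  25  22  14  15  20  26  44  74  97 102  90  74  50  44  46
   48  80 227]
 [ 27  27  28  27  27  27  20  18  17  20  38  49  51  46  48  43  46  47
   45  73 222]
 [ 25  28  27  28  26  28  25  29  40  34  35  37  37  41  45  47  46  45
   43  64 216]
 [ 23  27  26  28  26  28  26  29  45  45  45  46  45  47  46  47  47  47
   46  55 209]
 [ 27  28  25  25  26  26  28  28  43  47  48  47  47  49  44  47  47  45
   45  48 202]
 [ 27  29  25  28  28  26  26  27  42  44  43  44  50  55  56  59  61  66
   71  82 214]]
```

Run:
```python
from wc import *
im=imaging.read_camera("wrist")
m,a,b=near(im,631,17,38,19);v=cv2.GaussianBlur(im["color"].max(2),(3,3),0)
print(circ(im,m&(v>57)&(v<150),38))
```

```text
(array([632.3,  18.3]), np.float64(12.6))
```

Emit:
step_arm([
  {"slide": [0.03,0.05,0.03],"roll": -0.06},
  {"slide": [0.06,0.1,0.06],"roll": -0.123},
  {"slide": [0.0677,0.1147,0.1],"roll": -0.123},
  {"slide": [0.0677,0.1147,0.1186],"roll": -0.123},
  {"slide": [0.0677,0.1147,0.1186],"roll": -0.123},
])

```text
t: 9.9
eef_pos: [629.8, 16.3, 59.2]
tcp_rot: [-3.138, -0.0, 1.572]
ft_force: [-0.2, -0.3, 0.8]
opening: 0.85
grip_force: 0.0
```

```bash
python3 - <<'E'
from cell import imaging
imaging.read_camera("wrist");imaging.read_camera("wrist")
E
python3 go.py 631,16.3,19,1.571
```

```text
10.0 [631.2  15.9  61.7] [ 3.141 -0.     1.571] 0.85 0.0
[0.0004, -0.0002, 0.0427] 0.0
```

Emit:
step_arm([
  {"slide": [0,0,0.02],"roll": 0},
  {"slide": [0,0,0.035],"roll": 0},
  {"slide": [0,0,0.0415],"roll": 0},
  {"slide": [0,0,0.0415],"roll": 0},
  {"slide": [0,0,0.0415],"roll": 0},
])

```text
t: 10.62
eef_pos: [631.9, 16.2, 19.6]
tcp_rot: [3.141, -0.0, 1.572]
ft_force: [1.1, -0.0, 0.7]
opening: 0.849
grip_force: 0.0
```

Emit:
step_arm([
  {"slide": [0,0,0.0],"roll": 0},
  {"slide": [0,0,0.0],"roll": 0},
  {"slide": [0,0,0.0],"roll": 0},
  {"slide": [0,0,0.0],"roll": 0},
  {"slide": [0,0,0.0],"roll": 0},
], fingers=0.0)

```text
t: 11.25
eef_pos: [631.6, 16.3, 19.0]
tcp_rot: [3.142, -0.0, 1.572]
ft_force: [0.0, 0.5, -0.2]
opening: 0.381
grip_force: 0.0
```

Emit:
step_arm([
  {"slide": [0,0,0.0],"roll": 0},
  {"slide": [0,0,0.0],"roll": 0},
])

```text
t: 11.5
eef_pos: [631.6, 16.3, 19.0]
tcp_rot: [3.142, -0.0, 1.572]
ft_force: [-0.1, 0.2, -0.4]
opening: 0.331
grip_force: 30.0
```

```bash
python3 go.py 631,16,110,1.571 463.3,-80.2,110,1.449
```

```text
11.5 [631.6  16.3  19. ] [ 3.142 -0.     1.572] 0.33 30.0
[-0.0003, -0.0006, -0.091] 0.001
[-0.0962, -0.1677, -0.0] 0.122
```

Emit:
step_arm([
  {"slide": [0,0,-0.03],"roll": 0},
  {"slide": [0,0,-0.065],"roll": 0},
  {"slide": [-0.025,-0.042,-0.08],"roll": 0.04},
  {"slide": [-0.05,-0.084,-0.08],"roll": 0.08},
  {"slide": [-0.075,-0.13,-0.08],"roll": 0.122},
])

```text
t: 12.12
eef_pos: [500.5, -59.4, 99.3]
tcp_rot: [3.141, 0.0, 1.449]
ft_force: [0.1, 0.5, -0.5]
opening: 0.326
grip_force: 30.0
```

Emit:
step_arm([
  {"slide": [-0.02,-0.03,0.0],"roll": 0},
  {"slide": [-0.02,-0.035,0.02],"roll": 0},
  {"slide": [-0.02,-0.035,0.04],"roll": 0},
  {"slide": [-0.02,-0.035,0.04],"roll": 0},
  {"slide": [-0.02,-0.035,0.04],"roll": 0},
])

```text
t: 12.75
eef_pos: [464.8, -74.5, 59.5]
tcp_rot: [3.141, -0.0, 1.45]
ft_force: [-0.8, 0.2, -0.5]
opening: 0.331
grip_force: 30.0
```

```bash
python3 go.py 463.3,-80.2,30,1.449
```

```text
12.75 [464.8 -74.5  59.5] [ 3.141 -0.     1.45 ] 0.33 30.0
[-0.0058, -0.0008, 0.0295] 0.001
```

Emit:
step_arm([
  {"slide": [-0.0058,-0.0008,0.01],"roll": 0},
  {"slide": [-0.0058,-0.0008,0.03],"roll": 0},
  {"slide": [-0.0058,-0.0008,0.034],"roll": 0},
  {"slide": [-0.0058,-0.0008,0.034],"roll": 0},
  {"slide": [-0.0058,-0.0008,0.034],"roll": 0},
])

```text
t: 13.38
eef_pos: [463.3, -80.2, 25.5]
tcp_rot: [3.141, 0.0, 1.45]
ft_force: [0.3, -0.8, -0.0]
opening: 0.33
grip_force: 30.0
```

```bash
python3 go.py 463.3,-80.2,19.2,1.449
```

```text
13.38 [463.3 -80.2  25.5] [3.141 0.    1.45 ] 0.33 30.0
[0.0, -0.0, 0.0063] 0.001
```

Emit:
step_arm([
  {"slide": [0,0,0.004],"roll": 0},
  {"slide": [0,0,0.0063],"roll": 0},
  {"slide": [0,0,0.0063],"roll": 0},
  {"slide": [0,0,0.0063],"roll": 0},
])

```text
t: 13.88
eef_pos: [463.1, -80.1, 18.9]
tcp_rot: [3.141, -0.0, 1.45]
ft_force: [-1.1, 0.5, 5.5]
opening: 0.33
grip_force: 30.0
```

Emit:
step_arm([
  {"slide": [0,0,0.0],"roll": 0},
  {"slide": [0,0,0.0],"roll": 0},
  {"slide": [0,0,0.0],"roll": 0},
], fingers=0.65)

```text
t: 14.25
eef_pos: [463.0, -80.1, 18.7]
tcp_rot: [-3.142, -0.0, 1.45]
ft_force: [-0.3, -0.1, -0.5]
opening: 0.588
grip_force: 0.0
```

Emit:
step_arm([
  {"slide": [0,0,-0.02],"roll": 0},
  {"slide": [0,0,-0.07],"roll": 0},
  {"slide": [-0.02,0.03,-0.12],"roll": -0.05},
  {"slide": [-0.03,0.08,-0.14],"roll": -0.122},
  {"slide": [-0.03,0.13,-0.16],"roll": -0.122},
])

```text
t: 14.88
eef_pos: [589.7, -126.5, 180.2]
tcp_rot: [3.14, 0.0, 1.572]
ft_force: [-0.5, -0.3, -0.2]
opening: 0.649
grip_force: 0.0
```

```bash
cat > look.py <<'E'
from wc import *
import sys
imaging.read_camera("wrist");imaging.read_camera("wrist")
im=imaging.read_camera("wrist");save(im,sys.argv[1]);g=im["color"].astype(int);R,G,B=g[...,0],g[...,1],g[...,2];v=g.max(2)
def go(n,x,y,z,h,mask,f):
    try:
        m,a,b=near(im,x,y,z,h);print(n,a,b,*(f(im,m&mask,z) if f is circ else rect(m&mask,im,z,wworld)))
    except Exception as e: print(n,"-",e)
go("reel",473,-10,56,40,B-R>25,circ)
go("cap",465,-78,38,20,(v>57)&(v<150),circ)
go("pad2",463,-78,16,36,v<62,rect)
go("pad3",456.5,-145,16,36,v<62,rect)
go("pad4",448,-212,16,36,v<62,rect)
go("relay",634,-48,52,26,(R-G>12)&(v>70),rect)
go("block",635,-117,62,40,R-B>50,rect)
E
python3 look.py w6.png; python3 go.py 633,-50.5,80,1.571
```

```text
reel [164  34] [237 119] [477.1 -11.7] 30.9
cap [182 123] [218 162] [463.2 -78. ] 12.5
pad2 [175 107] [237 173] (463.7, -78.7, [51.0, 50.0], 82.5, [207.0, 141.0])
pad3 [174 167] [235 227] (455.4, -145.7, [51.2, 50.2], 82.8, [204.0, 198.0])
pad4 [175 222] [234 276] (474.4, -240.8, [36.7, 17.2], 35.5, [226.0, 270.0]) (436.3, -221.1, [71.1, 69.7], 82.8, [199.0, 253.0])
relay [336  83] [390 138] (631.3, -51.5, [21.1, 24.9], 8.0, [361.0, 114.0])
block [322 141] [406 222] (634.0, -117.4, [44.7, 44.4], 10.1, [363.0, 182.0])
15.03 [ 589.9 -125.9  179. ] [3.14  0.    1.572] 0.65 0.0
[0.0753, 0.0432, 0.099] 0.001
```

View pics/w6.png

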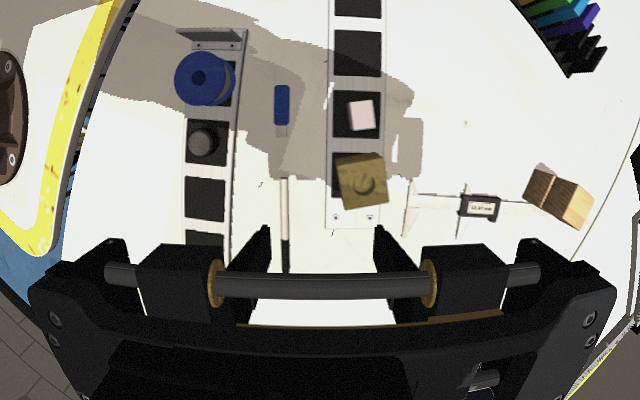

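The end cap is upright on pad 2 at (206,140), about 1 mm off centre. The relay's top is at (361,115), turned about 8°, and the block is at (361,181), turned about 10°. Next is the relay.

```bash
python3 go.py 631.2,-53,70,1.711 631.2,-53,22,1.711
```

```text
15.03 [ 589.9 -125.9  179. ] [3.14  0.    1.572] 0.65 0.0
[0.0728, 0.0414, 0.109] -0.139
[0.0, 0.0, 0.048] 0.0
```

Emit:
step_arm([
  {"slide": [0.04,0.02,0.03],"roll": -0.07},
  {"slide": [0.072,0.041,0.06],"roll": -0.14},
  {"slide": [0.072,0.041,0.09],"roll": -0.14},
  {"slide": [0.072,0.041,0.1],"roll": -0.14},
  {"slide": [0.072,0.041,0.1],"roll": -0.14},
])

```text
t: 15.65
eef_pos: [628.7, -53.8, 78.5]
tcp_rot: [-3.14, -0.0, 1.711]
ft_force: [0.3, -0.1, 1.3]
opening: 0.647
grip_force: 0.0
```

```bash
python3 - <<'E'
from cell import imaging
imaging.read_camera("wrist");imaging.read_camera("wrist")
E
python3 go.py 631.2,-53,22,1.711
```

```text
15.75 [629.5 -54.1  79.8] [3.14  0.    1.711] 0.65 0.0
[0.0008, 0.0018, 0.0578] 0.0
```

Emit:
step_arm([
  {"slide": [0.001,0.001,0.02],"roll": 0},
  {"slide": [0.001,0.001,0.045],"roll": 0},
  {"slide": [0.001,0.001,0.057],"roll": 0},
  {"slide": [0.001,0.001,0.057],"roll": 0},
  {"slide": [0.001,0.001,0.057],"roll": 0},
])

```text
t: 16.38
eef_pos: [630.8, -52.6, 22.8]
tcp_rot: [3.14, 0.0, 1.712]
ft_force: [0.9, -0.1, -0.9]
opening: 0.647
grip_force: 0.0
```

Emit:
step_arm([
  {"slide": [0,0,0.0],"roll": 0},
  {"slide": [0,0,0.0],"roll": 0},
  {"slide": [0,0,0.0],"roll": 0},
  {"slide": [0,0,0.0],"roll": 0},
  {"slide": [0,0,0.0],"roll": 0},
], fingers=0.0)

```text
t: 17.0
eef_pos: [630.3, -52.4, 21.8]
tcp_rot: [3.141, -0.0, 1.712]
ft_force: [-0.7, 0.3, 0.6]
opening: 0.229
grip_force: 30.0
```

```bash
python3 go.py 631.2,-53,105,1.711 455,-147.4,105,1.449
```

```text
17.0 [630.3 -52.4  21.8] [ 3.141 -0.     1.712] 0.23 30.0
[-0.0007, 0.0008, -0.0832] 0.001
[-0.0689, -0.1877, -0.0] 0.262
```

Emit:
step_arm([
  {"slide": [0,0,-0.03],"roll": 0},
  {"slide": [0,0,-0.07],"roll": 0},
  {"slide": [-0.017,-0.047,-0.083],"roll": 0.09},
  {"slide": [-0.034,-0.094,-0.083],"roll": 0.18},
  {"slide": [-0.051,-0.14,-0.083],"roll": 0.262},
])

```text
t: 17.62
eef_pos: [497.4, -123.0, 105.0]
tcp_rot: [3.141, 0.0, 1.447]
ft_force: [0.4, -0.4, -0.4]
opening: 0.23
grip_force: 30.0
```

Emit:
step_arm([
  {"slide": [-0.006,-0.05,0.0],"roll": 0},
  {"slide": [-0.006,-0.05,0.02],"roll": 0},
  {"slide": [-0.006,-0.05,0.04],"roll": 0},
  {"slide": [-0.006,-0.05,0.04],"roll": 0},
  {"slide": [-0.006,-0.05,0.04],"roll": 0},
])

```text
t: 18.25
eef_pos: [448.7, -122.6, 65.2]
tcp_rot: [3.141, -0.0, 1.45]
ft_force: [0.2, -1.2, -1.0]
opening: 0.23
grip_force: 30.0
```

```bash
python3 go.py 455.2,-147.2,27,1.449
```

```text
18.25 [ 448.7 -122.6   65.2] [ 3.141 -0.     1.45 ] 0.23 30.0
[-0.0236, 0.0094, 0.0382] 0.001
```

Emit:
step_arm([
  {"slide": [-0.0236,0.0094,0.0],"roll": 0},
  {"slide": [-0.0236,0.0094,0.02],"roll": 0},
  {"slide": [-0.0236,0.0094,0.036],"roll": 0},
  {"slide": [-0.0236,0.0094,0.036],"roll": 0},
  {"slide": [-0.0236,0.0094,0.036],"roll": 0},
])

```text
t: 18.88
eef_pos: [455.3, -147.2, 29.5]
tcp_rot: [3.141, 0.0, 1.45]
ft_force: [-0.5, 0.3, 0.1]
opening: 0.23
grip_force: 30.0
```

```bash
python3 go.py 455.2,-147.2,22,1.449
```

```text
18.88 [ 455.3 -147.2   29.5] [3.141 0.    1.45 ] 0.23 30.0
[-0.0, -0.0001, 0.0075] 0.001
```

Emit:
step_arm([
  {"slide": [0,0,0.004],"roll": 0},
  {"slide": [0,0,0.0077],"roll": 0},
  {"slide": [0,0,0.0077],"roll": 0},
  {"slide": [0,0,0.0077],"roll": 0},
])

```text
t: 19.38
eef_pos: [455.1, -147.2, 21.4]
tcp_rot: [3.141, 0.0, 1.45]
ft_force: [-0.6, 1.0, 6.0]
opening: 0.231
grip_force: 30.0
```

Emit:
step_arm([
  {"slide": [0,0,0.0],"roll": 0},
  {"slide": [0,0,0.0],"roll": 0},
  {"slide": [0,0,0.0],"roll": 0},
], fingers=0.6)

```text
t: 19.75
eef_pos: [454.9, -147.1, 21.0]
tcp_rot: [-3.142, -0.0, 1.45]
ft_force: [-0.2, -0.1, 0.2]
opening: 0.49
grip_force: 0.0
```

Emit:
step_arm([
  {"slide": [0,0,-0.02],"roll": 0},
  {"slide": [0,0,-0.07],"roll": 0},
  {"slide": [-0.02,0.03,-0.12],"roll": -0.05},
  {"slide": [-0.03,0.08,-0.14],"roll": -0.122},
  {"slide": [-0.03,0.13,-0.16],"roll": -0.122},
], fingers=0.8)

```text
t: 20.38
eef_pos: [581.6, -193.5, 182.5]
tcp_rot: [3.14, 0.0, 1.572]
ft_force: [-0.2, 0.1, -0.4]
opening: 0.803
grip_force: 0.0
```

```bash
python3 look.py w7.png
python3 - <<'E'
from wc import *
im=imaging.read_camera("wrist");g=im["color"].astype(int)
m,a,b=near(im,456,-145,52,26);print("relay",rect(m&(g[...,0]-g[...,1]>12)&(g.max(2)>70),im,52,wworld))
E
python3 go.py 633.7,-119,80,1.745
```

```text
reel [171   0] [248  55] [478.2 -21. ] 30.2
cap [188  59] [224 100] [463.9 -75.4] 20.9
pad2 [182  47] [242 115] (463.4, -79.2, [51.1, 51.2], 83.0, [212.0, 83.0])
pad3 [178 107] [239 172] (455.7, -146.3, [51.0, 50.3], 83.6, [209.0, 142.0])
pad4 [175 167] [236 226] (447.3, -213.2, [51.4, 50.0], 82.9, [205.0, 198.0])
relay [344  18] [397  71]
block [331  70] [415 156] (634.2, -118.0, [44.8, 44.9], 10.6, [373.0, 114.0])
relay [(462.8, -145.4, [27.6, 27.8], 82.7, [203.0, 145.0])]
20.57 [ 580.2 -192.3  180.4] [-3.141 -0.     1.572] 0.8 0.0
[0.0733, 0.0536, 0.1004] -0.173
```

View pics/w7.png

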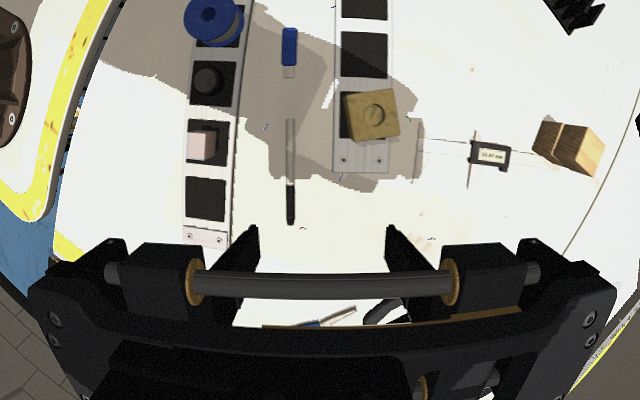

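The relay is upright on pad 3 at (203,142), and the block's top is at (371,115). Next is the block.

Emit:
step_arm([
  {"slide": [0.04,0.03,0.03],"roll": -0.09},
  {"slide": [0.073,0.0536,0.06],"roll": -0.179},
  {"slide": [0.073,0.0536,0.08],"roll": -0.179},
  {"slide": [0.073,0.0536,0.09],"roll": -0.179},
  {"slide": [0.073,0.0536,0.09],"roll": -0.179},
])

```text
t: 21.2
eef_pos: [633.0, -119.8, 90.6]
tcp_rot: [-3.14, -0.001, 1.75]
ft_force: [-0.3, -0.1, 0.4]
opening: 0.798
grip_force: 0.0
```

```bash
python3 - <<'E'
from cell import imaging
imaging.read_camera("wrist");imaging.read_camera("wrist")
E
python3 go.py 633.7,-119.4,26,1.751
```

```text
21.3 [ 633.8 -120.1   91.8] [3.141 0.    1.75 ] 0.8 0.0
[0.0007, 0.0001, 0.0658] -0.001
```

Emit:
step_arm([
  {"slide": [0,0,0.025],"roll": 0},
  {"slide": [0,0,0.05],"roll": 0},
  {"slide": [0,0,0.065],"roll": 0},
  {"slide": [0,0,0.065],"roll": 0},
  {"slide": [0,0,0.065],"roll": 0},
])

```text
t: 21.92
eef_pos: [634.4, -119.7, 27.0]
tcp_rot: [3.14, 0.001, 1.751]
ft_force: [-0.1, 0.2, 1.1]
opening: 0.799
grip_force: 0.0
```

Emit:
step_arm([
  {"slide": [0,0,0.0],"roll": 0},
  {"slide": [0,0,0.0],"roll": 0},
  {"slide": [0,0,0.0],"roll": 0},
  {"slide": [0,0,0.0],"roll": 0},
  {"slide": [0,0,0.0],"roll": 0},
], fingers=0.0)

```text
t: 22.55
eef_pos: [634.0, -119.5, 26.2]
tcp_rot: [3.141, 0.0, 1.751]
ft_force: [-0.6, -0.1, 2.0]
opening: 0.483
grip_force: 30.0
```

```bash
python3 go.py 633.7,-119.4,110,1.751 446.8,-214.6,110,1.449
```

```text
22.55 [ 634.  -119.5   26.2] [3.141 0.    1.751] 0.48 30.0
[0.0001, -0.0003, -0.0838] -0.0
[-0.0602, -0.2009, -0.0] 0.302
```

Emit:
step_arm([
  {"slide": [0,0,-0.03],"roll": 0},
  {"slide": [0,0,-0.07],"roll": 0},
  {"slide": [-0.015,-0.05,-0.083],"roll": 0.1},
  {"slide": [-0.03,-0.1,-0.083],"roll": 0.2},
  {"slide": [-0.045,-0.15,-0.083],"roll": 0.302},
])

```text
t: 23.18
eef_pos: [492.9, -191.0, 109.1]
tcp_rot: [3.141, 0.0, 1.446]
ft_force: [1.3, -0.6, 0.1]
opening: 0.479
grip_force: 30.0
```

Emit:
step_arm([
  {"slide": [-0.0285,-0.0432,0.0],"roll": 0},
  {"slide": [-0.0285,-0.0432,0.0],"roll": 0},
  {"slide": [-0.0285,-0.0432,0.02],"roll": 0},
  {"slide": [-0.0285,-0.0432,0.03],"roll": 0},
  {"slide": [-0.0285,-0.0432,0.03],"roll": 0},
])

```text
t: 23.8
eef_pos: [448.2, -213.3, 78.4]
tcp_rot: [-3.14, -0.001, 1.449]
ft_force: [0.1, 0.2, -0.5]
opening: 0.48
grip_force: 30.0
```

```bash
python3 go.py 446.8,-214.6,32,1.449
```

```text
23.8 [ 448.2 -213.3   78.4] [-3.140e+00 -1.000e-03  1.449e+00] 0.48 30.0
[-0.0015, -0.0012, 0.0464] 0.0
```

Emit:
step_arm([
  {"slide": [-0.001,-0.001,0.02],"roll": 0},
  {"slide": [-0.001,-0.001,0.04],"roll": 0},
  {"slide": [-0.001,-0.001,0.047],"roll": 0},
  {"slide": [-0.001,-0.001,0.047],"roll": 0},
  {"slide": [-0.001,-0.001,0.047],"roll": 0},
])

```text
t: 24.42
eef_pos: [447.3, -214.7, 32.7]
tcp_rot: [3.141, 0.0, 1.449]
ft_force: [0.4, 0.7, -2.3]
opening: 0.483
grip_force: 30.0
```

```bash
python3 go.py 446.8,-214.6,26.2,1.449
```

```text
24.43 [ 447.3 -214.7   32.7] [3.141 0.    1.449] 0.48 30.0
[0.0, -0.0005, 0.0065] -0.0
```

Emit:
step_arm([
  {"slide": [0,0,0.004],"roll": 0},
  {"slide": [0,0,0.0067],"roll": 0},
  {"slide": [0,0,0.0067],"roll": 0},
  {"slide": [0,0,0.0067],"roll": 0},
])

```text
t: 24.92
eef_pos: [447.0, -214.7, 26.0]
tcp_rot: [3.141, 0.0, 1.449]
ft_force: [-2.0, 1.1, 9.8]
opening: 0.484
grip_force: 30.0
```

Emit:
step_arm([
  {"slide": [0,0,0.0],"roll": 0},
  {"slide": [0,0,0.0],"roll": 0},
  {"slide": [0,0,0.0],"roll": 0},
  {"slide": [0,0,0.0],"roll": 0},
], fingers=0.75)

```text
t: 25.42
eef_pos: [446.9, -214.5, 25.2]
tcp_rot: [-3.141, -0.0, 1.449]
ft_force: [0.2, -0.8, -0.1]
opening: 0.748
grip_force: 0.0
```

Emit:
step_arm([
  {"slide": [0,0,-0.02],"roll": 0},
  {"slide": [0,0,-0.07],"roll": 0},
  {"slide": [0,0.0,-0.13],"roll": 0},
  {"slide": [-0.03,0.03,-0.17],"roll": 0},
  {"slide": [-0.06,0.07,-0.2],"roll": 0},
])

```text
t: 26.05
eef_pos: [509.6, -283.3, 228.1]
tcp_rot: [3.139, 0.001, 1.449]
ft_force: [1.1, 0.4, 0.6]
opening: 0.752
grip_force: 0.0
```

Emit:
step_arm([
  {"slide": [-0.05,0.02,-0.03],"roll": 0},
  {"slide": [-0.05,0.02,-0.03],"roll": 0},
  {"slide": [-0.05,0.02,-0.03],"roll": 0},
  {"slide": [-0.05,0.02,-0.03],"roll": 0},
])

```text
t: 26.55
eef_pos: [522.4, -333.6, 254.6]
tcp_rot: [-3.14, -0.001, 1.449]
ft_force: [0.6, -0.4, -0.8]
opening: 0.75
grip_force: 0.0
```

```bash
python3 look.py w8.png;python3 - <<'E'
from wc import *
im=imaging.read_camera("wrist");g=im["color"].astype(int)
m,a,b=near(im,448,-213,62,40);print("block",rect(m&(g[...,0]-g[...,2]>50),im,62,wworld))
sc=imaging.read_camera("scene");a=cv2.resize(sc["color"][130:350,210:430],(480,480),interpolation=cv2.INTER_CUBIC)
b=cv2.resize(im["color"][0:260,150:320],(314,480));cv2.imwrite("pics/fin.png",np.hstack([a,b])[...,::-1])
E
```

```text
reel [221   0] [285 -29] [ 411.1 -530.6] 33.0
cap [236   0] [269   4] [-2237.9   123.2] 2688.4
pad2 [227   0] [283  22] (461.5, -96.6, [20.0, 52.0], 77.5, [254.0, 6.0])
pad3 [226  10] [284  69] (455.5, -147.1, [51.5, 51.6], 83.1, [253.0, 43.0]) (460.9, -104.2, [4.7, 49.9], 77.9, [254.0, 11.0])
pad4 [225  57] [284 119] (447.3, -214.4, [50.2, 49.4], 82.7, [262.0, 97.0]) (452.0, -171.2, [4.3, 50.4], 79.2, [253.0, 58.0])
relay [357   0] [404 -32] (584.5, -563.2, [14.6, 66.7], 60.0, [380.0, 319.0])
block [354   0] [428  24]
block [(447.9, -213.6, [45.3, 44.4], 82.9, [246.0, 86.0])]
```

View pics/fin.png

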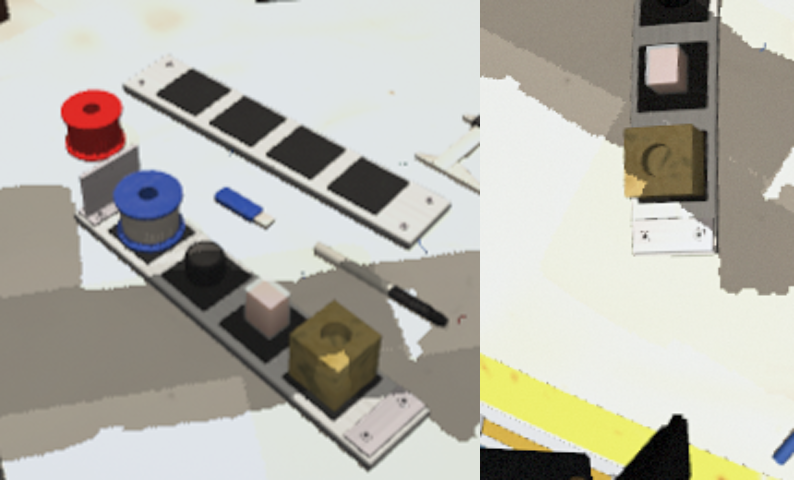

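All four samples stand upright and centred on the feed rack. From the stop, in the final crop: reel (148,205), end cap (205,262), relay (267,308), block (335,360). I'm handing the job in.

```bash
python3 -c "
from cell import env;print(env.job_done())"
```

```text
the job is handed in; nothing more can be done
None
```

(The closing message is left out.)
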